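# Set the stage to a gauge, play taken up

### The job

Set the small sliding stage to the longer of the two steel gauges: draw the carriage back by its black thumb block, lay the long gauge flat and lengthwise on the bed between the carriage and the stop and let go of it, then come up from the open side by the thumb block, so that the play in the drive is taken up towards the stop, and nip the gauge with a push of about 15 N, never more than 22 N. Then let go without drawing the thumb block back, leaving the gauge nipped square between the carriage and the stop; leave the other things alone.

Things in the scene. Friction and masses are not known exactly. Their poses are not given: they have to be found in the camera images.
- base: Aluminium bed of the manual setting stage, 76 x 200 x 18 mm, fixed to the desk. Origin: centre of its underside. Its +y axis runs along the bed towards the stop, its z up. The flat top of the bed, on which the gauge lies, is 18 mm above the origin; a low end plate (20 mm high) stands on its -y end.
- stop_range (a point): Point fixed on the bed's top, at base (0, 70, 18) mm. The stop, a dark steel block 60 (x) x 25 (y) x 36 mm high, is clamped hard at the +y end of the bed wherever its last user set it: its flat face towards the carriage lies up to 4 mm either side (along base y) of this point. Its true place is not reported; it has to be seen or felt.
- carriage: Aluminium carriage, 60 x 56 (along y) x 30 mm high, top 48 mm above the desk; slides along the base's y only. Origin: centre of its underside, 28 mm behind its face; axes as the base's. Its slide drags with about 5 N and stays where left. Its face can be drawn back to base y = 0; at the start the gap is too small for the gauge.
- carriage_face (a point): Top edge, in the middle, of the carriage's face towards the stop, 48 mm above the desk, at base x = 0; axes as the base's.
- thumb (a joint): Play of the drive in m, 0 to 0.006: place of the black thumb block in its slot on the carriage, growing towards the stop (base +y). The thumb block moves freely (drag about 1 N) through these 6 mm before it carries the carriage: at 0 it pulls the carriage open, at 0.006 it pushes it closed (play taken up towards the stop).
- thumb_top (a point): Centre of the top of the black thumb block, 84.5 mm above the desk. The block is 24 (base x) x 14 (base y) mm and stands 36 mm above the carriage's top. Along the base's y it lies 40 mm behind the carriage's face, less the play (both in mm); base x = 0. It may be pinched from above across either pair of faces, or pushed.
- gauge_long: The longer steel setting gauge: block 24 (x) x 40 (y, its setting length) x 28 mm high with a small dark hole in the top, loose, 0.2 kg, lying flat on the desk. Origin: centre of its underside; +y along its length. It is symmetric end for end.
- gauge_short: The shorter steel gauge, 24 (x) x 28 (y) x 28 mm high, loose; not wanted. Origin: centre of its underside.
- tape_roll: Roll of beige tape lying on the desk, 52 mm across, 19 mm high, loose bystander. Origin: centre of its underside.
- petri_dish: Clear round dish, 61 mm across, 15 mm high, loose bystander. Origin: centre of its underside.
- marker: White and black marker pen lying on the desk, 126 mm long, 15 mm thick, loose bystander. Origin: centre of its underside.
- microscope: White and black microscope, 435 mm high, fixed on the desk to the right of the gauges; nothing to do with the job. Origin: centre of its underside. Its stage and eyepieces reach 140 mm from there towards the robot and 90 mm to either side, so go round it, not across it.
- usb_stick: Blue USB stick, 49 x 18 x 8 mm, lying on the desk, loose bystander. Origin: centre of its underside.
Not all that is in view belongs to the job. Leave any green or red look-alike of the gauge_long alone.

How it is judged:
On the way, in this order (a step that is already met when the one before it is completed fails the run):
1. the long gauge lies flat on the bed between carriage and stop, let go, the carriage not yet bearing on it (x of gauge_long in the frame of base between -0.012 and 0.012 m and z of gauge_long in the frame of base between 0.016 and 0.0205 m and y of gauge_long in the frame of base between 0.01 and 0.0555 m and y of gauge_long in the frame of carriage_face above 0.0205 m and contact force between the fingers and gauge_long below 0.1 N and contact force between gauge_long and carriage below 0.1 N), for 0.1 s.
2. the carriage, driven by the thumb block with its play taken up, nips the gauge with more than 5 N (contact force between gauge_long and carriage above 5 N and value of joint thumb above 0.005 m), for 0.2 s.
At the end, for the whole second after the job is handed in: The long gauge lies flat and lengthwise on the bed, within 12 mm of its centre line, square within 0.05 rad, against the stop, its centre 18.5 to 21.2 mm before the carriage's face (touching); play taken up towards the stop (thumb joint above 4.5 mm); all at rest and let go (y of gauge_long in the frame of carriage_face between 0.0185 and 0.0212 m and value of joint thumb above 0.0045 m and x of gauge_long in the frame of base between -0.012 and 0.012 m and z of gauge_long in the frame of base between 0.016 and 0.0205 m and y of gauge_long in the frame of base between 0.0445 and 0.0555 m and angle between the y axis of gauge_long and the y axis of base, either way round below 0.05 rad and angle between gauge_long's own z axis and vertical below 0.05 rad and linear speed of gauge_long below 0.01 m/s).
It fails at once if the gauge is nipped with more than 17 N (a push of some 22 N less the drag of about 6 N) (contact force between gauge_long and carriage above 17 N).
It fails at once if a bystander is moved by more than 25 mm (distance of any of gauge_short, tape_roll, petri_dish, marker, usb_stick from where it was at the start of the episode above 0.025 m).
It also fails if it takes over 67 s, if anything falls off the work surface, if the arm or the gripper's body presses on something with over 40 N, if the wrist force passes 120 N, or if a joint passes its speed limit or range.

### The arm

A 7-joint arm with a two-finger parallel gripper is mounted at the origin on a cart in front of the work surface, level with it; the furniture and walls round the work are solid. World frame = base frame: x ahead of the robot, y to its left, z up, the work surface at z = 0. Lengths are in m, angles in rad, forces in N, time in s.
With the tool pointing down it reaches from about 0.425 to 0.925 m from the base axis. Payload 6.8 kg.
Tool frame: the origin (TCP) lies midway between the tips of the shut fingers; the grasp point (between the pads) lies 19 mm behind it; z points along the fingers, y is the line along which they close (so a half turn about z gives the same grasp; the last joint's range is limited). The gripper opens to 85 mm and grips with 20 to 120 N. Pads are 22 mm wide; open, the fingers measure 114 mm over their backs; the gripper's body (76 mm by 85 mm) begins 54 mm behind the grasp point. The pads swing forward as they close: fully open they stand 13 mm farther back than shut.
Start: joints at [-1.27, 0.477, 0.022, 1.555, -0.011, 1.109, -0.083], TCP at [0.268, 0.619, 0.231] pointing down, gripper open.
Joint ranges: [-2.96, 2.96], [-0.34, 2.1], [-1.41, 1.46], [0.24, 2.44], [-1.37, 4.51], [0.17, 1.92], [-2.96, 2.96]. Speed limits (rad/s): [2.39, 2.39, 3.14, 3.14, 3.14, 3.14, 3.14].

### API

Orientations are given as a rotation vector (axis times angle).
In Python, from bench import r gives the robot as it stands.
- The arm moves only by the tool servo_tool, never from a script. Its arguments are lists of equal length, an entry for each row: "turn": the turn, a rotation vector about the world's x, y, z in units of 5 degrees (1.0 is 5 degrees), a list of three; "slide": the shift along the world's x, y, z in units of 30 mm (1.0 is 30 mm), a list of three; "hand": the opening, from 0 (shut) to 1 (fully open). In form: {"turn": [[rx, ry, rz], ...], "slide": [[dx, dy, dz], ...], "hand": [hand, ...]}. A call has 1 to 8 rows; each row is the pose to reach, as a shift and turn from the pose commanded when the call began; what a row does not reach only later rows make up. A row lasts 1/8 s, in which the tool goes at most 62.5 mm and 10.7 degrees, less where a joint would pass 70% of its speed; a pose out of reach is approached as far as the arm can. A call with a gripper value outside its range is refused whole. The fingers move at their own pace and stop on an object; "squeeze" is the grip in N (left out, the last holds). Time passes only in rows, so rows that repeat a pose let the fingers close. It gives the time, the measured TCP pose, the force, the opening and the grip force at its end, in the units of the state.
- r.get_obs(): the state, without advancing time (a new reading comes with each control period).
- r.grab_frame(name): name is "scene" or "top" or "wrist"; returns (picture, depth): 480x640x3 uint8, red, green, blue; 480x640 float32, m along the optical axis (not along the pixel's ray), 0 where there is no reading.
- r.get_calibration(name): a dict with "fovy" (degrees; the focal length in pixels is half the picture's height over the tangent of half this angle, whatever the lens; pixels are square), "cx", "cy" (the principal point, pixels), "R" (3x3) and "t" (3): a world point X has camera coordinates R X + t. Camera axes: x right, y down, z forward; pixel columns grow to the right and rows downward; lengths in m; the calibration is good to about 2 mm. The wrist camera is an equidistant fisheye: a pixel r from the principal point sees the ray r / f radians off the axis. A picture is of the moment at which its call begins: read the wrist's pose just before it. get_calibration takes no time and is no camera call; for the wrist camera it gives the pose at the moment of the call.
- r.hand_in(): hands the job in; it is judged then, once.
The state is a dict: "clock": time; "joints": joint angles; "qvel": joint speeds; "tau": joint torques, N m; "tcp_pos": TCP position; "orientation": TCP orientation; "contact_force": force on the tool from outside, world axes, zero at the start; "moment": the same for the moment, N m; "grip_width": finger opening in m; "gripper_force": force on a finger pad.
Only numpy, scipy, OpenCV 4.12 (cv2) and the standard library are available. Lean on these libraries where they do the work, as an engineer would, in place of code of your own. Each camera call takes 0.05 s, during which the arm holds its last target. There are 200 camera calls.

## Working session

There is one attempt and no reset: what is moved stays moved. The work goes in short steps, Python scripts to look and compute and a tool call to move; the robot and the scene stay as the last step left them, time stands still between calls to the robot, and variables do not carry over. Pictures are saved under pics/ and viewed, at most 10 in all, crops included, and the job is handed in when it is done.

Besides the shell and the picture viewer there is one more tool, called after "Call:" as name(argument=value, ...), one argument or row to a line, values as JSON. servo_tool: Moves the arm, as the interface text tells. Its arguments: {"type":"object","properties":{"turn":{"type":"array"},"slide":{"type":"array"},"hand":{"type":"array"},"squeeze":{"type":"number"}},"required":["turn","slide","hand"]}

```bash
ls; mkdir -p pics; cat > h.py <<'E'
import numpy as np, cv2
from bench import r
def save(name, cams):
    for c in cams:
        cal=r.get_calibration(c); im,d=r.grab_frame(c)
        cv2.imwrite(f'pics/{name}_{c}.png',im[:,:,::-1])
        np.savez(f'pics/{name}_{c}.npz',im=im,d=d,**{k:np.array(v) for k,v in cal.items()})
def px(name,c,u,v,z=None):
    """world point of pixel; z given: intersect the plane z, else depth"""
    q=np.load(f'pics/{name}_{c}.npz'); f=240/np.tan(np.radians(q['fovy'])/2)
    x,y=(u-q['cx'])/f,(v-q['cy'])/f
    if c=='wrist':
        rr=np.hypot(x,y); s=np.sin(rr)/max(rr,1e-9); ray=np.array([x*s,y*s,np.cos(rr)])
    else: ray=np.array([x,y,1.])
    R,t=q['R'],q['t']; C=-R.T@t; w=R.T@ray
    if z is None: k=q['d'][int(round(v)),int(round(u))]/ray[2]
    else: k=(z-C[2])/w[2]
    return C+k*w
E
python3 - <<'E'
from h import *
save('a',['top','scene'])
o=r.get_obs(); print({k:np.round(v,3) for k,v in o.items()})
for c in('top','scene'):
    q=np.load(f'pics/a_{c}.npz'); print(c,q['fovy'],-q['R'].T@q['t'])
E
```

```text
pics
{'clock': np.float64(0.1), 'joints': array([-1.27 ,  0.478,  0.022,  1.556, -0.012,  1.109, -0.083]), 'qvel': array([ 0.   , -0.001,  0.002, -0.003,  0.001,  0.001,  0.001]), 'tau': array([ 5.0000e-03, -5.9777e+01,  1.6140e+00, -2.8195e+01,  1.3000e-02,
        5.0000e-03, -0.0000e+00]), 'tcp_pos': array([0.268, 0.619, 0.23 ]), 'orientation': array([-6.370e-01, -3.076e+00,  3.000e-03]), 'contact_force': array([-0.795, -0.709, -1.306]), 'moment': array([-0.009,  0.055, -0.041]), 'gripper_force': np.float64(0.0), 'grip_width': np.float64(0.085)}
top 43.69869749061026 [0.3877592  0.00743407 1.51745684]
scene 48.679471672582956 [-0.15653149 -0.40359793  0.82157138]
```

View pics/a_top.png

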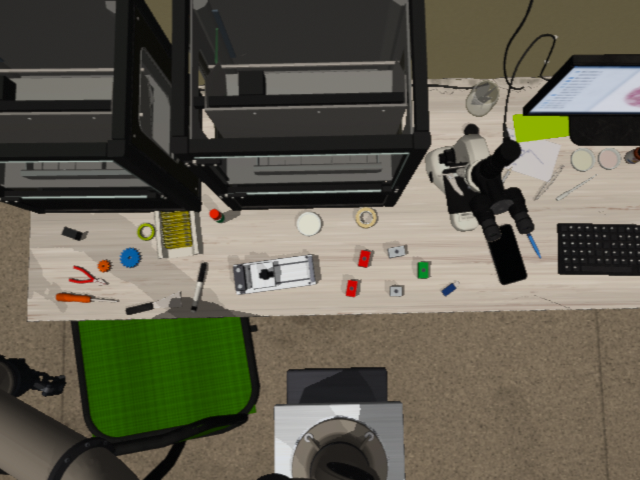

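View pics/a_scene.png

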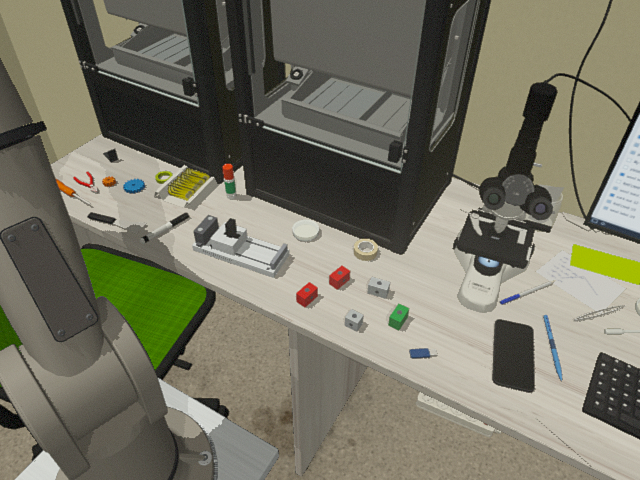

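The top view shows the stage at about (275,274), with its dark stop at the left end (240,278). The grey gauges are at (397,251) and (396,291). There are red look-alikes at (365,258) and (352,288), and a green one at (424,270). The grey block at (397,251) looks like the longer one; I'll check it in an enlarged crop.

```bash
python3 - <<'E'
from h import *
im=cv2.imread('pics/a_top.png')
a=cv2.resize(im[245:305,225:325],None,fx=8,fy=8,interpolation=cv2.INTER_CUBIC)[:, :800]
b=cv2.resize(im[240:305,340:440],None,fx=8,fy=8,interpolation=cv2.INTER_CUBIC)
b=b[:,:]
cv2.imwrite('pics/c1.png',cv2.resize(np.vstack([a,b]),None,fx=.6,fy=.6))
q=np.load('pics/a_top.npz')
g=cv2.cvtColor(q['im'],cv2.COLOR_RGB2GRAY)
for (u,v) in [(397,251),(396,291),(267,274),(240,278)]: print(u,v,px('a','top',u,v), px('a','top',u,v,0.028))
# points by height
vv,uu=np.mgrid[245:305,225:440]
P=np.array([px('a','top',u,v) for u,v in zip(uu.ravel(),vv.ravel())])
for nm,(cx,cy) in dict(A=px('a','top',397,251)[:2],B=px('a','top',396,291)[:2]).items() if False else {'A':px('a','top',397,251)[:2],'B':px('a','top',396,291)[:2]}.items():
    m=(abs(P[:,2]-.028)<.006)&(np.hypot(P[:,0]-cx,P[:,1]-cy)<.035)
    print(nm,m.sum(),cv2.minAreaRect((P[m,:2]*1000).astype(np.float32)))
for lo,hi in ((.044,.052),(.052,.06),(.07,.1),(.012,.024),(.026,.04)):
    m=(P[:,2]>lo)&(P[:,2]<hi)&(P[:,1]>.1)
    if m.sum()>3: print(lo,hi,m.sum(),cv2.minAreaRect((P[m,:2]*1000).astype(np.float32)),np.median(P[m,2]))
E
```

```text
397 251 [ 0.52537492 -0.15608617  0.02765618] [ 0.52534317 -0.15604843  0.028     ]
396 291 [ 0.42598636 -0.15116179  0.02011162] [ 0.42578497 -0.15032626  0.028     ]
267 274 [0.47153625 0.16357575 0.08077972] [0.474614   0.16931198 0.028     ]
240 278 [0.4647862  0.23287374 0.052143  ] [0.46605532 0.23658816 0.028     ]
A 146 ((524.8333129882812, -155.46722412109375), (23.77806854248047, 40.914703369140625), 8.687294006347656)
B 105 ((427.0982360839844, -149.617431640625), (27.361068725585938, 22.50162124633789), 88.51399993896484)
0.044 0.052 462 ((469.3028869628906, 198.87451171875), (60.06472396850586, 98.4878158569336), 6.579071998596191) 0.048083392255131474
0.052 0.06 220 ((468.99615478515625, 198.6096649169922), (59.69445037841797, 96.8077163696289), 6.39108943939209) 0.054394139822999676
0.07 0.1 65 ((472.592041015625, 169.6825714111328), (23.245607376098633, 14.438740730285645), 7.305359840393066) 0.08449605124723436
0.012 0.024 909 ((471.8533935546875, 174.04190063476562), (76.40593719482422, 152.95355224609375), 6.2162628173828125) 0.018171399438330793
0.026 0.04 53 ((464.80718994140625, 178.40570068359375), (132.00070190429688, 72.35139465332031), 89.88935089111328) 0.032879102393895465
```

View pics/c1.png

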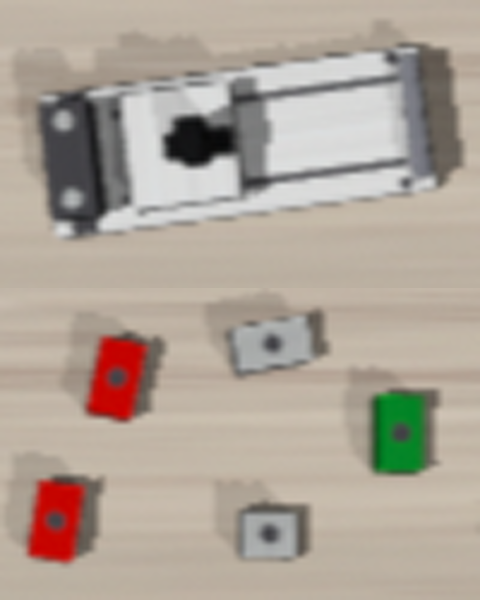

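The crop confirms that the grey block at (397,251) is 41 x 24 mm, so it is the long gauge. The other grey one at (396,291) is 27 x 24 mm, so it is the short one; the red and green blocks are look-alikes. Next I move above the thumb block.

Call:
servo_tool(
  turn=[
    [0,0,-2],
    [0,0,-4],
    [0,0,-6],
    [0,0,-8],
    [0,0,-10],
    [0,0,-12],
    [0,0,-12],
    [0,0,-12],
  ],
  slide=[
    [0.8,-1.8,0],
    [1.7,-3.7,0],
    [2.6,-5.6,0],
    [3.5,-7.5,-0.2],
    [4.4,-9.4,-0.5],
    [5.3,-11.3,-0.8],
    [6.2,-13.2,-1],
    [6.8,-14.5,-1],
  ],
  hand=[1,1,1,1,1,1,1,1],
)

```text
clock: 1.1
tcp_pos: [0.4726, 0.1815, 0.2008]
orientation: [-2.092, -2.343, 0.002]
contact_force: [0.8, 0.4, -0.2]
grip_width: 0.0855
gripper_force: 0.0
```

```bash
python3 - <<'E'
from h import *
from scipy.spatial.transform import Rotation as Ro
o=r.get_obs(); print(o['clock'],o['tcp_pos'],o['contact_force'],o['joints'][6]); print(Ro.from_rotvec(o['orientation']).as_matrix().round(3))
save('b',['wrist','top'])
E
```

```text
1.1 [0.47257602 0.18152772 0.20079712] [ 0.83108265  0.43452668 -0.17875787] -0.25856175912403834
[[-0.113  0.994 -0.001]
 [ 0.994  0.113 -0.001]
 [-0.001 -0.001 -1.   ]]
```

View pics/b_wrist.png

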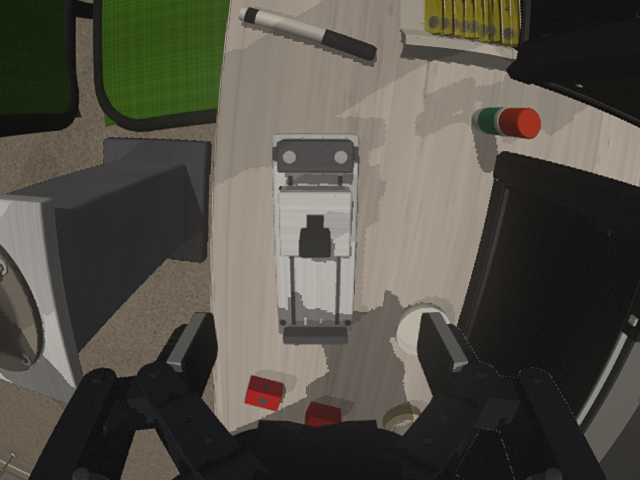

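The wrist view shows the stop at (315,157), the carriage at (316,222), the thumb block at (315,240) and the end plate at (316,335). I'll work out the base frame from depth.

```bash
python3 - <<'E'
from h import *
vv,uu=np.mgrid[125:350,265:368]
P=np.array([px('b','wrist',u,v) for u,v in zip(uu.ravel(),vv.ravel())])*1000
fit=lambda m:cv2.minAreaRect(P[m,:2].astype(np.float32))
z=P[:,2]
m=(z>10); print('all',fit(m&(z<45)))
print('hist',np.histogram(z,bins=np.arange(-4,92,4)))
th=6.45; 
for th in (6.45,):
  c,s=np.cos(np.radians(th)),np.sin(np.radians(th)); Q=np.c_[P[:,:2]@[c,s],P[:,:2]@[-s,c],z]
  for lo,hi in ((14,21),(22,42),(45,51),(52,57),(80,90)):
    m=(z>lo)&(z<hi); q=Q[m]
    print(lo,hi,m.sum(),'med z',np.median(q[:,2]),'x',np.percentile(q[:,0],[1,99]),'y',np.percentile(q[:,1],[1,5,50,95,99]), fit(m))
  m=abs(Q[:,0]-np.median(Q[(z>80),0]))<8
  q=Q[m]; i=np.argsort(-q[:,1])
  b=np.round(q[i]/2)  # profile
  for y in np.arange(q[:,1].min(),q[:,1].max(),4):
    k=(q[:,1]>=y)&(q[:,1]<y+4)
    if k.any(): print(round(y,0),k.sum(),np.percentile(q[k,2],[5,50,95]).round(0),end='; ')
print('thumb',px('b','wrist',315,242))
E
```

```text
all ((474.4441223144531, 153.47616577148438), (76.98104095458984, 199.3309783935547), 6.459169864654541)
hist (array([1485, 4686,   64,    1,   23, 7810,  358,  273,  202,  281,  610,
         60, 1242, 2680, 2400,   81,   44,   28,   51,   37,   84,  145,
        445]), array([-4,  0,  4,  8, 12, 16, 20, 24, 28, 32, 36, 40, 44, 48, 52, 56, 60,
       64, 68, 72, 76, 80, 84, 88]))
14 21 8038 med z 18.481508856423247 x [451.2905764  526.28075532] y [  8.55208601  14.00661471  66.73391263 195.00943474 198.28540757] ((474.4491271972656, 153.47674560546875), (76.970947265625, 199.3309783935547), 6.459169864654541)
22 42 1516 med z 34.9453020425326 x [453.04054957 525.09209361] y [  1.49980089   2.58141419  10.12967499 187.83763638 195.14087254] ((474.75518798828125, 151.88587951660156), (74.08152770996094, 195.31089782714844), 6.3074188232421875)
45 51 3846 med z 48.359779064661325 x [459.72848023 518.49173647] y [ 99.0054538  102.60015661 132.6935493  152.65327264 195.02050053] ((469.5714416503906, 200.5155487060547), (60.064849853515625, 97.42761993408203), 6.389174938201904)
52 57 245
[... 1012 characters left out ...]
3.0 35 [18. 19. 20.]; 107.0 6 [83. 84. 84.]; 111.0 106 [84. 85. 86.]; 115.0 110 [84. 85. 86.]; 119.0 113 [84. 85. 86.]; 123.0 376 [48. 68. 84.]; 127.0 89 [48. 49. 50.]; 131.0 96 [48. 49. 50.]; 135.0 84 [47. 48. 49.]; 139.0 90 [47. 49. 49.]; 143.0 98 [47. 48. 49.]; 147.0 97 [47. 48. 50.]; 151.0 212 [18. 40. 49.]; 155.0 86 [17. 18. 20.]; 159.0 76 [17. 19. 20.]; 163.0 35 [18. 19. 20.]; 167.0 25 [52. 53. 54.]; 171.0 103 [53. 54. 56.]; 175.0 107 [53. 54. 56.]; 179.0 112 [53. 54. 55.]; 183.0 112 [53. 54. 55.]; 187.0 106 [53. 54. 56.]; 191.0 104 [53. 54. 55.]; 195.0 134 [17. 19. 51.]; 199.0 86 [-1.  1.  6.]; 203.0 68 [-1.  1.  2.]; 211.0 85 [344. 344. 344.]; thumb [0.47243078 0.17683932 0.08475107]
```

Call:
servo_tool(
  turn=[
    [0,0,0],
    [0,0,0],
    [0,0,0],
    [0,0,0],
    [0,0,0],
    [0,0,0],
    [0,0,0],
    [0,0,0],
  ],
  slide=[
    [0,-0.4,-0.8],
    [0,-0.4,-1.8],
    [0,-0.4,-2.8],
    [0,-0.4,-3.6],
    [0,-0.4,-4.3],
    [0,-0.4,-4.8],
    [0,-0.4,-4.8],
    [0,-0.4,-4.8],
  ],
  hand=[1,1,1,1,0.8,0.6,0.6,0.6],
  squeeze=40,
)

```text
clock: 2.2
tcp_pos: [0.4727, 0.1727, 0.0579]
orientation: [2.09, 2.345, 0.001]
contact_force: [0.1, -0.3, -1.0]
grip_width: 0.0511
gripper_force: 0.0
```

Call:
servo_tool(
  turn=[
    [0,0,0],
    [0,0,0],
    [0,0,0],
    [0,0,0],
  ],
  slide=[
    [0,0,0],
    [0,0,0],
    [0,0,0],
    [0,0,0],
  ],
  hand=[0,0,0,0],
)

```text
clock: 2.7
tcp_pos: [0.4718, 0.1725, 0.0582]
orientation: [-2.09, -2.344, 0.0]
contact_force: [-4.8, -0.4, 8.0]
grip_width: 0.0232
gripper_force: 39.0
```

Call:
servo_tool(
  turn=[
    [0,0,0],
    [0,0,0],
    [0,0,0],
    [0,0,0],
    [0,0,0],
    [0,0,0],
    [0,0,0],
    [0,0,0],
  ],
  slide=[
    [0.03,-0.25,0],
    [0.06,-0.5,0],
    [0.09,-0.75,0],
    [0.11,-1,0],
    [0.14,-1.25,0],
    [0.17,-1.5,0],
    [0.17,-1.53,0],
    [0.17,-1.53,0],
  ],
  hand=[0,0,0,0,0,0,0,0],
)

```text
clock: 3.7
tcp_pos: [0.4768, 0.1277, 0.0581]
orientation: [-2.088, -2.344, -0.001]
contact_force: [-4.6, 2.8, 8.6]
grip_width: 0.0236
gripper_force: 39.0
```

Call:
servo_tool(
  turn=[
    [0,0,0],
    [0,0,0],
    [0,0,0],
  ],
  slide=[
    [0,0,0],
    [0,0,0],
    [0,0,0],
  ],
  hand=[0.6,0.6,0.6],
)

```text
clock: 4.08
tcp_pos: [0.4776, 0.1264, 0.0574]
orientation: [2.09, 2.345, 0.0]
contact_force: [-0.1, 0.2, -0.2]
grip_width: 0.0514
gripper_force: 0.0
```

Call:
servo_tool(
  turn=[
    [0,0,0],
    [0,0,0],
    [0,0,0],
    [0,0,0],
  ],
  slide=[
    [0,0,1],
    [0,0,2.5],
    [0,0,4],
    [0,0,4],
  ],
  hand=[0.6,0.6,0.6,0.6],
)

```text
clock: 4.58
tcp_pos: [0.4797, 0.1271, 0.1804]
orientation: [2.089, 2.343, 0.01]
contact_force: [-0.6, -0.4, -0.2]
grip_width: 0.0512
gripper_force: 0.0
```

```bash
python3 - <<'E'
from h import *
save('c',['wrist'])
vv,uu=np.mgrid[100:420,200:440]
P=np.array([px('c','wrist',u,v) for u,v in zip(uu.ravel(),vv.ravel())])*1000
th=6.45;c,s=np.cos(np.radians(th)),np.sin(np.radians(th))
X=P[:,:2]@[c,s]-488.8; Y=P[:,:2]@[-s,c]-99.2; z=P[:,2]
for n,lo,hi,w in (('car',46,50,28),('thumb',82,88,14),('stop',52,57,28)):
    m=(z>lo)&(z<hi)&(abs(X)<w)&(abs(Y)<105); print(n,m.sum(),np.percentile(X[m],[1,99]).round(1),np.percentile(Y[m],[1,5,50,95,99]).round(1))
o=r.get_obs(); print(o['clock'],o['tcp_pos'],o['contact_force'])
E
```

```text
car 4162 [-27.5  27.5] [-41.5 -37.7  -8.4  11.   12.8]
thumb 682 [-12.1  11.9] [-33.3 -32.5 -26.2 -20.4 -19.8]
stop 224 [-26.9  27.2] [-22.3 -20.5  71.1  72.   72.1]
4.625 [0.47835382 0.12682299 0.17855538] [ 0.56274401 -0.30130576 -0.15779349]
```

View pics/c_wrist.png

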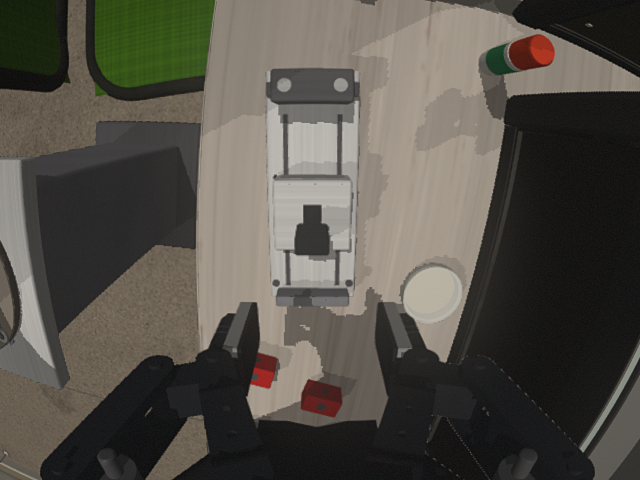

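The carriage is drawn back: face at base y ≈ 13, stop face at about 70 (row ~103), thumb top at (313,233). Now to the long gauge.

Call:
servo_tool(
  turn=[
    [0,0,0],
    [0,0,0],
    [0,0,0],
    [0,0,0.4],
    [0,0,0.4],
    [0,0,0.4],
    [0,0,0.4],
    [0,0,0.4],
  ],
  slide=[
    [0.3,-1.5,0],
    [0.6,-3.3,0],
    [0.9,-5.1,0],
    [1.2,-6.9,0],
    [1.4,-8.3,0],
    [1.55,-9.2,0],
    [1.55,-9.4,0],
    [1.55,-9.4,0],
  ],
  hand=[0.6,0.6,0.6,0.6,0.6,0.6,0.6,0.6],
)

```text
clock: 5.62
tcp_pos: [0.5232, -0.1549, 0.1763]
orientation: [-2.048, -2.38, 0.001]
contact_force: [0.4, 0.3, 0.2]
grip_width: 0.0513
gripper_force: 0.0
```

```bash
python3 - <<'E'
from h import *
save('d',['wrist','top'])
o=r.get_obs(); print(o['clock'],o['tcp_pos'],o['orientation'])
for cam,(v0,v1,u0,u1) in (('wrist',(100,420,150,500)),('top',(230,275,380,415))):
    vv,uu=np.mgrid[v0:v1,u0:u1]
    P=np.array([px('d',cam,u,v) for u,v in zip(uu.ravel(),vv.ravel())])*1000
    m=(abs(P[:,2]-28)<2.5)&(np.hypot(P[:,0]-525,P[:,1]+155.5)<28)
    if m.sum()>5: print(cam,m.sum(),cv2.minAreaRect(P[m,:2].astype(np.float32)),P[m].mean(0))
E
```

```text
5.725 [ 0.523661   -0.15383931  0.17668678] [-2.04591545e+00 -2.38222799e+00  1.73950046e-04]
wrist 1334 ((524.38232421875, -154.06581115722656), (23.29855728149414, 40.01926803588867), 9.2500581741333) [ 524.44966172 -153.23106662   28.43396942]
```

View pics/d_wrist.png

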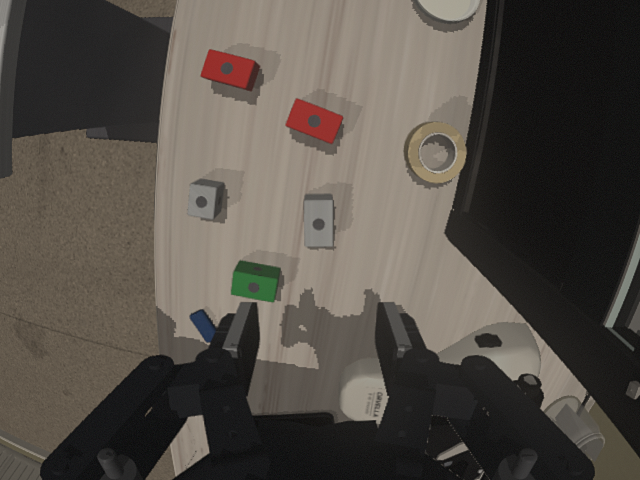

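The wrist view confirms the long gauge at (319,221), the short one at (206,200), green at (257,282) and red at (230,68) and (314,120). The fingers have clearance, so I descend.

Call:
servo_tool(
  turn=[
    [0,0,0.1],
    [0,0,0.1],
    [0,0,0.1],
    [0,0,0.1],
    [0,0,0.1],
    [0,0,0.1],
    [0,0,0.1],
    [0,0,0.1],
  ],
  slide=[
    [0.03,0,-1],
    [0.03,0,-2.2],
    [0.03,0,-3.4],
    [0.03,0,-4.4],
    [0.03,0,-5.2],
    [0.03,0,-5.6],
    [0.03,0,-5.68],
    [0.03,0,-5.68],
  ],
  hand=[0.6,0.6,0.6,0.6,0.6,0.6,0.6,0.6],
)

```text
clock: 6.72
tcp_pos: [0.5254, -0.1553, 0.0075]
orientation: [2.038, 2.39, 0.001]
contact_force: [-0.1, 0.7, 0.6]
grip_width: 0.0514
gripper_force: 0.0
```

Call:
servo_tool(
  turn=[
    [0,0,0],
    [0,0,0],
    [0,0,0],
    [0,0,0],
    [0,0,0],
  ],
  slide=[
    [0,0,0],
    [0,0,0],
    [0,0,0],
    [0,0,0],
    [0,0,0],
  ],
  hand=[0,0,0,0,0],
  squeeze=40,
)

```text
clock: 7.35
tcp_pos: [0.5253, -0.1556, 0.0078]
orientation: [2.038, 2.39, 0.001]
contact_force: [-1.4, 0.6, 5.9]
grip_width: 0.0231
gripper_force: 40.2
```

Call:
servo_tool(
  turn=[
    [0,0,0],
    [0,0,0],
    [0,0,0],
    [0,0,0],
    [0,0,0],
  ],
  slide=[
    [0,0,0.6],
    [0,0,1.6],
    [0,0,3],
    [0,0,4],
    [0,0,4],
  ],
  hand=[0,0,0,0,0],
)

```text
clock: 7.98
tcp_pos: [0.5265, -0.156, 0.1299]
orientation: [2.036, 2.387, 0.005]
contact_force: [0.2, -0.4, -3.3]
grip_width: 0.0229
gripper_force: 39.8
```

Call:
servo_tool(
  turn=[
    [0,0,0],
    [0,0,-0.1],
    [0,0,-0.2],
    [0,0,-0.3],
    [0,0,-0.4],
    [0,0,-0.5],
    [0,0,-0.55],
    [0,0,-0.55],
  ],
  slide=[
    [-0.2,1.3,0],
    [-0.5,3.1,0],
    [-0.8,4.9,0],
    [-1.1,6.7,0],
    [-1.4,8.5,0],
    [-1.65,10.2,0],
    [-1.8,11.4,0],
    [-1.85,11.7,0],
  ],
  hand=[0,0,0,0,0,0,0,0],
)

```text
clock: 8.98
tcp_pos: [0.4679, 0.1982, 0.1261]
orientation: [-2.089, -2.345, 0.002]
contact_force: [0.6, -0.5, -1.9]
grip_width: 0.0236
gripper_force: 39.6
```

Call:
servo_tool(
  turn=[
    [0,0,0],
    [0,0,0],
  ],
  slide=[
    [0,0,-0.5],
    [0,0,-0.5],
  ],
  hand=[0,0],
)

```text
clock: 9.22
tcp_pos: [0.4682, 0.1932, 0.1102]
orientation: [-2.098, -2.338, 0.006]
contact_force: [-0.3, -0.9, -3.1]
grip_width: 0.0229
gripper_force: 39.6
```

```bash
python3 - <<'E'
from h import *
save('e',['wrist','top','scene'])
o=r.get_obs(); print(o['clock'],o['tcp_pos'],o['orientation'],o['contact_force'])
p=o['tcp_pos']*1000; c,s=np.cos(np.radians(6.45)),np.sin(np.radians(6.45)); print('tcp base',p[0]*c+p[1]*s-488.8,-p[0]*s+p[1]*c-99.2)
E
```

```text
9.375 [0.46949464 0.19400284 0.11167952] [ 2.09819543e+00  2.33797148e+00 -1.24599104e-03] [ 1.43016995  0.09799398 -2.16502914]
tcp base -0.4836077402580372 40.83364678618018
```

View pics/e_wrist.png

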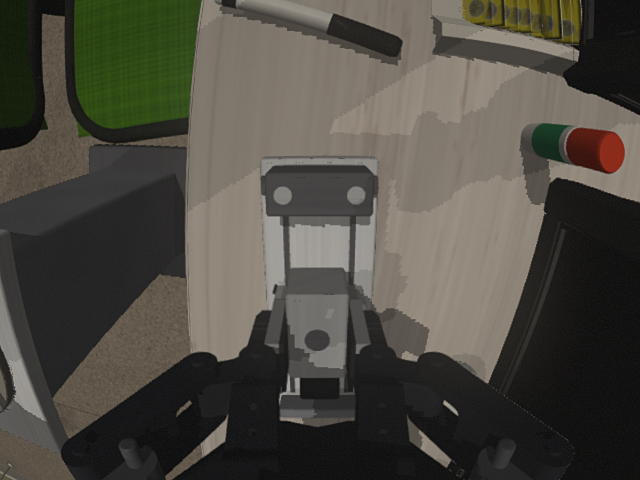

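Call:
servo_tool(
  turn=[
    [0,0,0],
    [0,0,0],
    [0,0,0],
    [0,0,0],
    [0,0,0],
    [0,0,0],
    [0,0,0],
    [0,0,0],
  ],
  slide=[
    [0,0,-0.7],
    [0,0,-1.4],
    [0,0,-2],
    [0,0,-2.4],
    [0,0,-2.6],
    [0,0,-2.7],
    [0,0,-2.78],
    [0,0,-2.8],
  ],
  hand=[0,0,0,0,0,0,0,0],
)

```text
clock: 10.38
tcp_pos: [0.4695, 0.1956, 0.0281]
orientation: [2.095, 2.341, 0.001]
contact_force: [-0.3, -0.5, -1.6]
grip_width: 0.023
gripper_force: 39.7
```

Call:
servo_tool(
  turn=[
    [0,0,0],
    [0,0,0],
    [0,0,0],
    [0,0,0],
  ],
  slide=[
    [0,0,-0.02],
    [0,0,-0.04],
    [0,0,-0.05],
    [0,0,-0.05],
  ],
  hand=[0,0,0,0],
)

```text
clock: 10.88
tcp_pos: [0.4693, 0.1955, 0.0264]
orientation: [2.096, 2.341, 0.0]
contact_force: [-0.4, 0.1, -2.2]
grip_width: 0.0231
gripper_force: 39.7
```

Call:
servo_tool(
  turn=[
    [0,0,0],
    [0,0,0],
    [0,0,0],
  ],
  slide=[
    [0,0,-0.01],
    [0,0,-0.02],
    [0,0,-0.02],
  ],
  hand=[0,0,0],
)

```text
clock: 11.25
tcp_pos: [0.4693, 0.1955, 0.0258]
orientation: [-2.095, -2.341, -0.0]
contact_force: [-0.2, -0.7, -2.3]
grip_width: 0.0233
gripper_force: 39.7
```

Call:
servo_tool(
  turn=[
    [0,0,0],
    [0,0,0],
    [0,0,0],
  ],
  slide=[
    [0,0,-0.02],
    [0,0,-0.03],
    [0,0,-0.03],
  ],
  hand=[0,0,0],
)

```text
clock: 11.62
tcp_pos: [0.4694, 0.1955, 0.0257]
orientation: [-2.095, -2.34, -0.001]
contact_force: [-2.8, -2.3, 9.3]
grip_width: 0.0234
gripper_force: 41.3
```

The gauge is on the bed, so I release it and rise.

Call:
servo_tool(
  turn=[
    [0,0,0],
    [0,0,0],
    [0,0,0],
    [0,0,0],
  ],
  slide=[
    [0,0,0.02],
    [0,0,0.02],
    [0,0,0.02],
    [0,0,0.02],
  ],
  hand=[0.5,0.5,0.5,0.5],
)

```text
clock: 12.12
tcp_pos: [0.4693, 0.1955, 0.0254]
orientation: [2.096, 2.341, -0.0]
contact_force: [0.2, 0.2, -0.9]
grip_width: 0.0427
gripper_force: 0.0
```

Call:
servo_tool(
  turn=[
    [0,0,0],
    [0,0,0],
    [0,0,0],
    [0,0,0],
    [0,0,0],
    [0,0,0],
    [0,0,0],
  ],
  slide=[
    [0,0,0.5],
    [0,0,1.5],
    [0,0,3],
    [0,0,4.5],
    [0.2,-1.5,5],
    [0.4,-3.5,5],
    [0.4,-3.5,5],
  ],
  hand=[0.5,0.5,0.5,0.5,0.5,0.5,0.5],
)

```text
clock: 13.0
tcp_pos: [0.4816, 0.0854, 0.1769]
orientation: [2.105, 2.331, 0.001]
contact_force: [-0.1, 1.8, -0.2]
grip_width: 0.0425
gripper_force: 0.0
```

```bash
python3 - <<'E'
from h import *
save('f',['wrist'])
vv,uu=np.mgrid[20:420,180:460]
P=np.array([px('f','wrist',u,v) for u,v in zip(uu.ravel(),vv.ravel())])*1000
th=6.45;c,s=np.cos(np.radians(th)),np.sin(np.radians(th))
X=P[:,:2]@[c,s]-488.8; Y=P[:,:2]@[-s,c]-99.2; z=P[:,2]
for n,lo,hi,w,y0,y1 in (('car',46,50,28,-60,30),('thumb',82,88,14,-60,30),('stop',52,57,28,60,100),('gauge',43.5,49,20,16,68)):
    m=(z>lo)&(z<hi)&(abs(X)<w)&(Y<y1)&(Y>y0); print(n,m.sum(),np.percentile(X[m],[1,99]).round(1),np.percentile(Y[m],[1,5,50,95,99]).round(1),np.median(z[m]),cv2.minAreaRect(np.c_[X,Y][m].astype(np.float32)))
o=r.get_obs(); print(o['clock'],o['tcp_pos'],o['orientation'],o['contact_force'])
E
```

```text
car 4809 [-27.6  27.4] [-42.6 -39.   -8.9  11.8  28.4] 48.294133959085386 ((0.028509140014648438, -6.575145721435547), (73.0533676147461, 55.97255325317383), 89.74508666992188)
thumb 788 [-11.5  11.7] [-34.6 -33.5 -27.  -20.8 -20.2] 84.65187070214031 ((0.07465744018554688, -27.415800094604492), (14.678929328918457, 23.370426177978516), 89.63826751708984)
stop 1962 [-27.4  27.6] [70.6 71.3 79.5 87.9 88.8] 54.240891181580736 ((0.1646556854248047, 79.62017059326172), (19.45660972595215, 55.52666473388672), 88.96483612060547)
gauge 1759 [-11.3  11.7] [24.1 25.6 43.9 61.9 63.6] 46.185620470120035 ((0.1556558609008789, 43.98496627807617), (39.92521286010742, 23.2047119140625), 89.25292205810547)
13.05 [0.4814484  0.08829787 0.17652928] [2.10117812e+00 2.33514700e+00 1.67066792e-03] [-1.41904785  0.54284591 -0.4196361 ]
```

View pics/f_wrist.png

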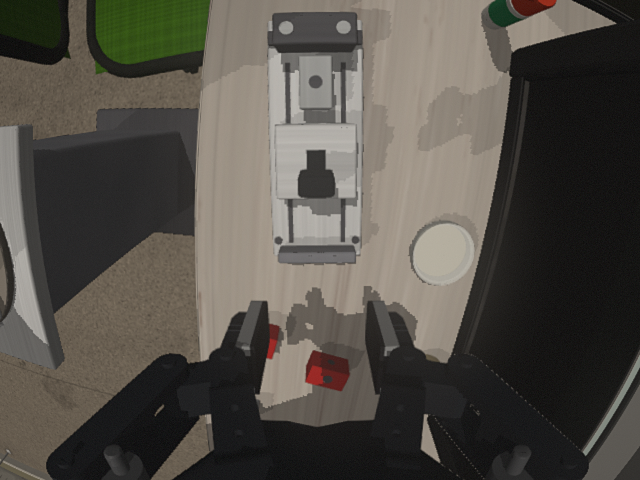

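The gauge sits flat at base (0,44), square to within 0.8°, clear of carriage and stop (hole at pixel (315,82)). Now I close the fingers and go down behind the thumb block.

Call:
servo_tool(
  turn=[
    [0,0,0],
    [0,0,0],
    [0,0,0],
    [0,0,0],
    [0,0,0],
    [0,0,0],
    [0,0,0],
    [0,0,0],
  ],
  slide=[
    [0,0,-0.6],
    [0,0,-1.6],
    [0,0,-2.4],
    [0,0,-3],
    [0,0,-3.5],
    [0,0,-3.8],
    [0,0,-3.8],
    [0,0,-3.8],
  ],
  hand=[0,0,0,0,0,0,0,0],
  squeeze=40,
)

```text
clock: 14.05
tcp_pos: [0.4817, 0.0906, 0.062]
orientation: [2.095, 2.34, 0.001]
contact_force: [-0.3, -0.4, 0.8]
grip_width: 0.0001
gripper_force: 0.0
```

Call:
servo_tool(
  turn=[
    [0,0,0],
    [0,0,0],
    [0,0,0],
    [0,0,0],
    [0,0,0],
    [0,0,0],
    [0,0,0],
    [0,0,0],
  ],
  slide=[
    [-0.01,0.1,0],
    [-0.02,0.2,0],
    [-0.03,0.3,0],
    [-0.04,0.4,0],
    [-0.05,0.5,0],
    [-0.06,0.55,0],
    [-0.06,0.6,0],
    [-0.06,0.6,0],
  ],
  hand=[0,0,0,0,0,0,0,0],
)

```text
clock: 15.05
tcp_pos: [0.4795, 0.1085, 0.0615]
orientation: [-2.095, -2.341, 0.0]
contact_force: [-0.4, 0.3, -0.8]
grip_width: 0.0
gripper_force: 0.0
```

Call:
servo_tool(
  turn=[
    [0,0,0],
    [0,0,0],
    [0,0,0],
    [0,0,0],
    [0,0,0],
    [0,0,0],
    [0,0,0],
    [0,0,0],
  ],
  slide=[
    [-0.005,0.05,0],
    [-0.01,0.1,0],
    [-0.015,0.15,0],
    [-0.02,0.2,0],
    [-0.025,0.25,0],
    [-0.03,0.3,0],
    [-0.035,0.33,0],
    [-0.035,0.33,0],
  ],
  hand=[0,0,0,0,0,0,0,0],
)

```text
clock: 16.05
tcp_pos: [0.4785, 0.1176, 0.0615]
orientation: [2.096, 2.339, -0.001]
contact_force: [0.3, -4.5, 1.4]
grip_width: -0.0
gripper_force: 2.5
```

Call:
servo_tool(
  turn=[
    [0,0,0],
    [0,0,0],
    [0,0,0],
    [0,0,0],
    [0,0,0],
    [0,0,0],
    [0,0,0],
    [0,0,0],
  ],
  slide=[
    [-0.003,0.03,0],
    [-0.006,0.06,0],
    [-0.009,0.09,0],
    [-0.012,0.12,0],
    [-0.015,0.14,0],
    [-0.018,0.16,0],
    [-0.019,0.17,0],
    [-0.019,0.17,0],
  ],
  hand=[0,0,0,0,0,0,0,0],
)

```text
clock: 17.05
tcp_pos: [0.4779, 0.1231, 0.0615]
orientation: [2.096, 2.34, -0.0]
contact_force: [0.3, -6.0, 0.4]
grip_width: -0.0004
gripper_force: 2.5
```

Call:
servo_tool(
  turn=[
    [0,0,0],
    [0,0,0],
    [0,0,0],
    [0,0,0],
    [0,0,0],
    [0,0,0],
    [0,0,0],
    [0,0,0],
  ],
  slide=[
    [-0.002,0.02,0],
    [-0.005,0.04,0],
    [-0.007,0.06,0],
    [-0.009,0.08,0],
    [-0.011,0.1,0],
    [-0.013,0.12,0],
    [-0.015,0.13,0],
    [-0.015,0.13,0],
  ],
  hand=[0,0,0,0,0,0,0,0],
)

```text
clock: 18.05
tcp_pos: [0.4776, 0.1262, 0.0615]
orientation: [2.096, 2.339, -0.001]
contact_force: [1.1, -7.8, 2.7]
grip_width: -0.0
gripper_force: 3.7
```

```bash
python3 - <<'E'
from h import *
save('g',['top','wrist'])
vv,uu=np.mgrid[0:300,180:460]
P=np.array([px('g','wrist',u,v) for u,v in zip(uu.ravel(),vv.ravel())])*1000
th=6.45;c,s=np.cos(np.radians(th)),np.sin(np.radians(th))
X=P[:,:2]@[c,s]-488.8; Y=P[:,:2]@[-s,c]-99.2; z=P[:,2]
for n,lo,hi,w,y0,y1 in (('car edge',46.9,51,27,-60,40),('car off-axis',46.9,51,27,-60,40),('stop',52,57,28,60,100),('gauge',43.5,46.9,10,30,72)):
    m=(z>lo)&(z<hi)&(abs(X)<w)&(Y<y1)&(Y>y0)
    if 'off' in n: m&=abs(X)>14
    if m.sum()>3: print(n,m.sum(),np.percentile(Y[m],[1,5,50,95,99]).round(1))
o=r.get_obs(); print(o['clock'],o['tcp_pos'],o['contact_force'])
E
```

```text
car edge 10120 [-24.6 -20.1   7.1  23.9  34.6]
car off-axis 5823 [-25.1 -22.4   1.6  22.4  24.1]
stop 8254 [71.  71.8 82.7 94.  95.1]
gauge 3155 [30.4 31.8 47.9 63.5 64.8]
18.15 [0.47758086 0.12619946 0.06152285] [-0.8068729  -6.95862254  2.53158145]
```

Call:
servo_tool(
  turn=[
    [0,0,0],
    [0,0,0],
    [0,0,0],
    [0,0,0],
    [0,0,0],
    [0,0,0],
    [0,0,0],
    [0,0,0],
  ],
  slide=[
    [-0.002,0.015,0],
    [-0.004,0.03,0],
    [-0.005,0.045,0],
    [-0.007,0.06,0],
    [-0.008,0.075,0],
    [-0.01,0.09,0],
    [-0.011,0.1,0],
    [-0.011,0.1,0],
  ],
  hand=[0,0,0,0,0,0,0,0],
)

```text
clock: 19.15
tcp_pos: [0.4772, 0.1292, 0.0615]
orientation: [2.096, 2.339, -0.001]
contact_force: [1.1, -7.6, 3.0]
grip_width: 0.0002
gripper_force: 3.7
```

Call:
servo_tool(
  turn=[
    [0,0,0],
    [0,0,0],
    [0,0,0],
  ],
  slide=[
    [-0.001,0.01,0],
    [-0.002,0.02,0],
    [-0.002,0.02,0],
  ],
  hand=[0,0,0],
)

```text
clock: 19.52
tcp_pos: [0.4771, 0.1298, 0.0615]
orientation: [2.096, 2.339, -0.001]
contact_force: [1.2, -7.3, 3.0]
grip_width: -0.0001
gripper_force: 3.7
```

Call:
servo_tool(
  turn=[
    [0,0,0],
    [0,0,0],
    [0,0,0],
  ],
  slide=[
    [-0.001,0.01,0],
    [-0.002,0.02,0],
    [-0.002,0.02,0],
  ],
  hand=[0,0,0],
)

```text
clock: 19.9
tcp_pos: [0.4771, 0.1304, 0.0615]
orientation: [2.096, 2.339, -0.001]
contact_force: [0.9, -7.5, 2.3]
grip_width: 0.0
gripper_force: 3.7
```

Call:
servo_tool(
  turn=[
    [0,0,0],
    [0,0,0],
    [0,0,0],
  ],
  slide=[
    [-0.001,0.01,0],
    [-0.001,0.015,0],
    [-0.001,0.015,0],
  ],
  hand=[0,0,0],
)

```text
clock: 20.27
tcp_pos: [0.477, 0.1308, 0.0615]
orientation: [2.096, 2.339, -0.001]
contact_force: [0.7, -7.2, 1.9]
grip_width: -0.0005
gripper_force: 3.7
```

Call:
servo_tool(
  turn=[
    [0,0,0],
    [0,0,0],
    [0,0,0],
  ],
  slide=[
    [-0.001,0.007,0],
    [-0.001,0.014,0],
    [-0.001,0.014,0],
  ],
  hand=[0,0,0],
)

```text
clock: 20.65
tcp_pos: [0.477, 0.1312, 0.0615]
orientation: [2.096, 2.339, -0.001]
contact_force: [0.2, -7.5, 3.0]
grip_width: 0.0001
gripper_force: 3.7
```

Call:
servo_tool(
  turn=[
    [0,0,0],
    [0,0,0],
    [0,0,0],
  ],
  slide=[
    [-0.001,0.007,0],
    [-0.001,0.014,0],
    [-0.001,0.014,0],
  ],
  hand=[0,0,0],
)

```text
clock: 21.02
tcp_pos: [0.4769, 0.1316, 0.0615]
orientation: [2.096, 2.339, -0.001]
contact_force: [-0.2, -7.6, 1.9]
grip_width: 0.0003
gripper_force: 3.7
```

Call:
servo_tool(
  turn=[
    [0,0,0],
    [0,0,0],
    [0,0,0],
  ],
  slide=[
    [-0.001,0.007,0],
    [-0.001,0.012,0],
    [-0.001,0.012,0],
  ],
  hand=[0,0,0],
)

```text
clock: 21.4
tcp_pos: [0.4769, 0.132, 0.0615]
orientation: [2.096, 2.339, -0.001]
contact_force: [1.2, -6.3, 2.4]
grip_width: 0.0002
gripper_force: 3.8
```

Call:
servo_tool(
  turn=[
    [0,0,0],
    [0,0,0],
    [0,0,0],
  ],
  slide=[
    [-0.001,0.007,0],
    [-0.001,0.012,0],
    [-0.001,0.012,0],
  ],
  hand=[0,0,0],
)

```text
clock: 21.78
tcp_pos: [0.4769, 0.1323, 0.0615]
orientation: [2.096, 2.339, -0.001]
contact_force: [1.8, -6.8, 2.9]
grip_width: -0.0
gripper_force: 3.8
```

Call:
servo_tool(
  turn=[
    [0,0,0],
    [0,0,0],
    [0,0,0],
  ],
  slide=[
    [-0.001,0.007,0],
    [-0.001,0.012,0],
    [-0.001,0.012,0],
  ],
  hand=[0,0,0],
)

```text
clock: 22.15
tcp_pos: [0.4769, 0.1323, 0.0615]
orientation: [2.096, 2.339, -0.002]
contact_force: [0.1, -8.6, 3.4]
grip_width: 0.0001
gripper_force: 4.2
```

Call:
servo_tool(
  turn=[
    [0,0,0],
    [0,0,0],
    [0,0,0],
  ],
  slide=[
    [-0.001,0.007,0],
    [-0.001,0.012,0],
    [-0.001,0.012,0],
  ],
  hand=[0,0,0],
)

```text
clock: 22.52
tcp_pos: [0.4769, 0.1323, 0.0615]
orientation: [2.097, 2.338, -0.002]
contact_force: [0.8, -9.5, 3.3]
grip_width: -0.0002
gripper_force: 4.7
```

The gauge is against the stop and the force rises by roughly 4 N/mm. I keep pushing in small steps.

Call:
servo_tool(
  turn=[
    [0,0,0],
    [0,0,0],
    [0,0,0],
    [0,0,0],
  ],
  slide=[
    [-0.001,0.007,0],
    [-0.002,0.014,0],
    [-0.002,0.02,0],
    [-0.002,0.02,0],
  ],
  hand=[0,0,0,0],
)

```text
clock: 23.02
tcp_pos: [0.4768, 0.1324, 0.0615]
orientation: [2.097, 2.337, -0.003]
contact_force: [0.5, -11.1, 4.0]
grip_width: -0.0002
gripper_force: 5.4
```

Call:
servo_tool(
  turn=[
    [0,0,0],
    [0,0,0],
    [0,0,0],
    [0,0,0],
  ],
  slide=[
    [0,0.005,0],
    [-0.001,0.01,0],
    [-0.001,0.01,0],
    [-0.001,0.01,0],
  ],
  hand=[0,0,0,0],
)

```text
clock: 23.52
tcp_pos: [0.4768, 0.1324, 0.0615]
orientation: [2.097, 2.337, -0.003]
contact_force: [0.5, -11.0, 4.2]
grip_width: -0.0004
gripper_force: 5.8
```

Call:
servo_tool(
  turn=[
    [0,0,0],
    [0,0,0],
    [0,0,0],
    [0,0,0],
  ],
  slide=[
    [-0.001,0.008,0],
    [-0.002,0.016,0],
    [-0.002,0.02,0],
    [-0.002,0.02,0],
  ],
  hand=[0,0,0,0],
)

```text
clock: 24.02
tcp_pos: [0.4768, 0.1324, 0.0615]
orientation: [2.097, 2.336, -0.004]
contact_force: [1.2, -13.0, 4.8]
grip_width: -0.0002
gripper_force: 6.6
```

Call:
servo_tool(
  turn=[
    [0,0,0],
    [0,0,0],
    [0,0,0],
    [0,0,0],
  ],
  slide=[
    [-0.001,0.008,0],
    [-0.001,0.014,0],
    [-0.001,0.014,0],
    [-0.001,0.014,0],
  ],
  hand=[0,0,0,0],
)

```text
clock: 24.52
tcp_pos: [0.4768, 0.1325, 0.0616]
orientation: [2.098, 2.335, -0.004]
contact_force: [1.4, -14.3, 4.8]
grip_width: -0.0002
gripper_force: 7.1
```

Call:
servo_tool(
  turn=[
    [0,0,0],
    [0,0,0],
    [0,0,0],
    [0,0,0],
  ],
  slide=[
    [0,0.005,0],
    [0,0.007,0],
    [0,0.007,0],
    [0,0.007,0],
  ],
  hand=[0,0,0,0],
)

```text
clock: 25.02
tcp_pos: [0.4768, 0.1325, 0.0616]
orientation: [2.098, 2.335, -0.004]
contact_force: [0.8, -15.0, 4.5]
grip_width: -0.0001
gripper_force: 7.4
```

Call:
servo_tool(
  turn=[
    [0,0,0],
    [0,0,0],
    [0,0,0],
    [0,0,0],
    [0,0,0],
    [0,0,0],
    [0,0,0],
    [0,0,0],
  ],
  slide=[
    [0.003,-0.03,0],
    [0.006,-0.06,0],
    [0.01,-0.1,0],
    [0.02,-0.2,0],
    [0.04,-0.4,0],
    [0.07,-0.6,0],
    [0.09,-0.8,0],
    [0.09,-0.8,0],
  ],
  hand=[0,0,0,0,0,0,0,0],
)

```text
clock: 26.02
tcp_pos: [0.4794, 0.1118, 0.0615]
orientation: [2.097, 2.339, -0.0]
contact_force: [0.6, -0.7, 0.6]
grip_width: 0.0
gripper_force: 0.0
```

Call:
servo_tool(
  turn=[
    [0,0,0],
    [0,0,0],
    [0,0,0],
    [0,0,0],
    [0,0,0],
    [0,0,0],
  ],
  slide=[
    [0,0,0.7],
    [0,0,1.8],
    [0,0,3],
    [0,0,3.8],
    [0,0,3.8],
    [0,0,3.8],
  ],
  hand=[0,0,0,0,0,0],
)

```text
clock: 26.78
tcp_pos: [0.4788, 0.1126, 0.1749]
orientation: [-2.095, -2.341, 0.001]
contact_force: [-0.5, -0.5, 0.5]
grip_width: -0.0001
gripper_force: 0.0
```

```bash
python3 - <<'E'
from h import *
save('h',['wrist'])
vv,uu=np.mgrid[0:350,180:460]
P=np.array([px('h','wrist',u,v) for u,v in zip(uu.ravel(),vv.ravel())])*1000
th=6.45;c,s=np.cos(np.radians(th)),np.sin(np.radians(th))
X=P[:,:2]@[c,s]-488.8; Y=P[:,:2]@[-s,c]-99.2; z=P[:,2]
for n,lo,hi,w,y0,y1 in (('car',46.9,51,27,-40,45),('thumb',82,88,14,-60,30),('stop',52,57,28,60,100),('gauge',43.5,47.2,20,34,72)):
    m=(z>lo)&(z<hi)&(abs(X)<w)&(Y<y1)&(Y>y0)
    if n=='car': m&=abs(X)>14
    print(n,m.sum(),np.percentile(X[m],[1,99]).round(1),np.percentile(Y[m],[1,5,50,95,99]).round(1),cv2.minAreaRect(np.c_[X,Y][m].astype(np.float32)))
o=r.get_obs(); print(o['clock'],o['tcp_pos'],o['contact_force'])
im=cv2.imread('pics/h_wrist.png'); cv2.imwrite('pics/h_crop.png',cv2.resize(im[0:280,220:420],None,fx=2,fy=2))
E
```

```text
car 2559 [-26.7  26.6] [-24.1 -21.7   3.8  28.   30.3] ((-6.4849853515625e-05, 2.6804885864257812), (55.553192138671875, 54.06000518798828), 89.87622833251953)
thumb 798 [-11.2  11.3] [-10.2  -9.2  -2.5   3.6   3.9] ((-0.2473163604736328, -2.9628167152404785), (23.11602783203125, 14.592808723449707), 0.24843597412109375)
stop 2741 [-27.8  27.4] [71.  71.9 82.7 94.2 95.4] ((-0.13821983337402344, 83.07109832763672), (25.20677947998047, 55.69972229003906), 89.91466522216797)
gauge 1518 [-11.8  12. ] [34.5 36.  52.7 69.7 70.6] ((0.20973968505859375, 52.61866760253906), (36.28702926635742, 39.301124572753906), 89.93362426757812)
26.825 [0.47857646 0.11239814 0.17458261] [ 0.2602388   0.61546759 -0.18504509]
```

View pics/h_crop.png

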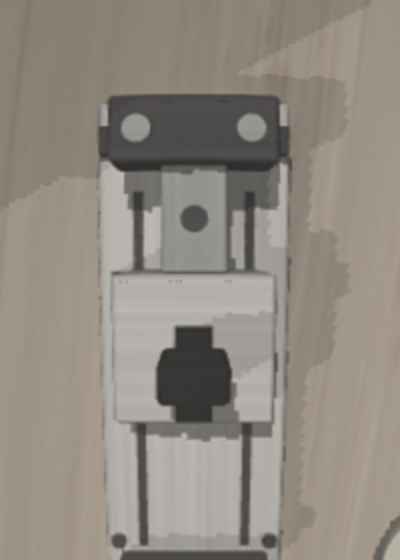

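The crop shows the gauge nipped square, with the stop at (195,165) and the carriage face at (195,272). The thumb sits at base y ≈ -3 and the face at ≈ 30.7, so the play is about 6 mm, fully taken up. I'm handing in.

```bash
python3 -c "
from bench import r
print(r.hand_in())"
```

```text
the job is handed in; nothing more can be done
None
```

I set the stage to the long gauge and handed the job in at about 27 s. The gauge is nipped square between the carriage and the stop with a push of about 15 N, the play taken up towards the stop and the thumb block let go; no verdict came back.

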